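# Seat the knurled filter collar and hold it home

### The job

Lift the hinged lid of the grey filter case open until it rests back on its stop. Then turn the knurled collar that is perched on the spigot inside until its hidden keyways drop over the pins, and push it down fully home against the spring. Finish while still holding it pushed home, so that a colleague can fit the locking screw; leave the other things on the bench where they are.

Things in the scene. Friction and masses are not known exactly. Their poses are not given: they have to be found in the camera images.
- filter_case: Fixed grey sheet-metal case, open on top, 170 (x) x 165 (y) x 52 mm high, walls 5 mm; brass port stubs on its y sides. Origin: centre of its underside, z up; +x points roughly to the robot's right. The lid is hinged along the +x rim, its handle is towards -x. Inside, at the centre, stands the spigot; a hex key lies on the floor by the -x wall.
- case_lid (a joint): Lid hinge angle: 0 shut, 1.9 rad open on its stop (leaning back past upright). Lid 0.35 kg, 30 mm deep, no latch, lightly damped; it falls shut when let go below about 1.2 rad and falls back on to the stop by itself beyond about 1.4 rad.
- lid_handle (a point): Middle of the lid's steel bar handle: round bar 9 mm thick, 80 mm long along the case's y, its centre 34 mm above the lid's top (lid top 82 mm above the bench when shut), 10 mm in from the lid's free edge, on posts at its ends. Shut, it is at x -160, z +64 mm from the hinge; it and its axes turn with the lid. The bar can turn between fingers that pinch it.
- lid_hinge (a point): Middle of the lid's hinge line, on the case's +x rim, 52 mm above the bench; axes as the case's. The hinge line runs along y; opening swings the handle up and over towards +x.
- spigot (a point): Centre of the spigot's shoulder (flange top), 18 mm above the bench; axes as the case's. The fixed steel spigot is a post 36 mm in diameter, rising 28 mm from the shoulder, with three round pins 6 mm thick that stick out 4 mm at 0, 120 and 240 degrees from its x axis, their tops 12 mm above the shoulder. A sprung ejector pad sits on its top.
- collar: Loose knurled aluminium cap, 53 mm diameter, 44 mm tall, about 0.25 kg, closed on top. Origin: centre of its underside, z up. Bore 38 mm with three hidden keyways 10 mm wide at 0, 120 and 240 degrees from its x axis. It starts on the pin tops (underside 12 mm above the shoulder), its x axis 0.4 to 1.3 rad counter-clockwise (from above) of the spigot's x: turn it back clockwise.
- collar_grip (a point): Point on the collar's axis 28 mm above its underside, a good height to pinch it across; axes as the collar's. The knurled side is clear for fingers all round (case walls 77 mm or more from the axis). The keyways pass the pins when lined up within about 0.09 rad.
- ejector (a joint): How far the sprung ejector pad on the spigot is pressed: 0 free, about 0.006 m with the collar home. Lined up, the collar drops 6 mm and rests on this pad (it cannot press it by its weight); pushed 6 mm farther, its underside meets the shoulder: home. The spring pushes up with about 6 N at first touch and 10 N when home, so the collar rises again if let go.
- plug_gauge: Bystander: plug gauge 18x112x16 mm, lying beside the case on the handle side. Leave alone.
- driver: Bystander: orange-handled screwdriver 22x182x22 mm, lying beyond the plug gauge. Leave alone.
- hex_key: Bystander: hex key 30x92x5 mm, lying on the case floor by the -x wall. Leave alone.
- ring: Bystander: machined flanged ring 132 mm across, 40 mm tall, on the bench to the right. Leave alone.
- tape_roll: Bystander: roll of tape 96 mm across, 48 mm tall, at the back. Leave alone.
- brush: Bystander: green-backed chip brush 30x85x22 mm, at the back left. Leave alone.
- torch: Bystander: black torch 22x126x22 mm, at the left. Leave alone.

How it is judged:
By the outcome, as a careful person would: the job done as asked, in the order asked, and still so for the second after the job is handed in, while the arm keeps its last pose, push and grip.
It also fails if it takes over 48 s, if anything falls off the work surface, if the arm or the gripper's body presses on something with over 40 N, if the wrist force passes 120 N, or if a joint passes its speed limit or range.

### The arm

A 7-joint arm with a two-finger parallel gripper is mounted at the origin on a cart in front of the work surface, level with it; the furniture and walls round the work are solid. World frame = base frame: x ahead of the robot, y to its left, z up, the work surface at z = 0. Lengths are in m, angles in rad, forces in N, time in s.
With the tool pointing down it reaches from about 0.4 to 0.85 m from the base axis. Payload 10.4 kg.
Tool frame: the origin (TCP) lies on the centre line of the jaws, within the pads' length; the fingertips stand 14 mm ahead of it and the grasp point (between the pads) lies 5 mm behind it; z points along the fingers, y is the line along which they close (so a half turn about z gives the same grasp; the last joint's range is limited). The gripper opens to 85 mm and grips with 20 to 120 N. Pads are 22 mm wide; open, the fingers measure 114 mm over their backs; the gripper's body (76 mm by 85 mm) begins 54 mm behind the grasp point. The pads swing forward as they close: fully open they stand 13 mm farther back than shut.
Start: joints at [-1.167, 0.332, -0.065, 1.46, 0.022, 1.35, -0.088], TCP at [0.259, 0.569, 0.245] pointing down, gripper open.
Joint ranges: [-2.6, 2.6], [-0.5, 2.12], [-1.47, 1.34], [0.16, 2.42], [-1.27, 4.41], [0.06, 2.06], [-2.6, 2.6]. Speed limits (rad/s): [2.22, 2.22, 2.79, 2.79, 3.14, 3.14, 3.14].

### API

Orientations are given as a 3x3 rotation matrix whose columns are the frame's x, y, z axes.
In Python, from workcell import arm gives the robot as it stands.
- The arm moves only by the tool arm_command, never from a script. Its argument "moves" is a list of rows, each a list of 2 entries, a list of its own where there are three numbers: the shift along the world's x, y, z in m, then the turn about the world's z in degrees. A call has 1 to 8 rows; each row shifts and turns the commanded pose from where the row before left it; what a row does not reach is not made up. A row lasts 1/8 s, in which the tool goes at most 62.5 mm and 10.7 degrees, less where a joint would pass 70% of its speed; a pose out of reach is approached as far as the arm can. A call is refused whole if a number of a shift passes 0.0625 or a number of a turn 10.7, either way. A call with a gripper value outside its range is refused whole. "fingers" is the opening, from 0 (shut) to 1 (fully open), set as the call begins (left out, the last holds). The fingers move at their own pace and stop on an object; "force" is the grip in N (left out, the last holds). Time passes only in rows, so rows that do not move let the fingers close. It gives the time, the measured TCP pose, the force, the opening and the grip force at its end, in the units of the state.
- arm.get_state(): the state, without advancing time (a new reading comes with each control period).
- arm.capture(name): name is "scene" or "top" or "wrist"; returns a dict with "pixels" (420x560x3 uint8, red, green, blue), "fx", "fy", "cx", "cy" (pixels), "position" and "attitude" of the camera in the world; the wrist camera has in their place "tool_from_camera" (4x4, takes a point from camera to tool coordinates, whose origin is the TCP and whose axes are the flange's). Camera axes: x right, y down, z forward; pixel columns grow to the right and rows downward; lengths in m; the calibration is good to about 2 mm. A picture is of the moment at which its call begins: read the wrist's pose just before it. There is no depth.
- arm.hand_in(): hands the job in; it is judged then, once.
The state is a dict: "time_s": time; "joints": joint angles; "dq": joint speeds; "effort": joint torques, N m; "tcp_pos": TCP position; "ee_rot": TCP orientation; "wrist_force": force on the tool from outside, world axes, zero at the start; "wrist_torque": the same for the moment, N m; "finger_gap": opening from 0.0 (shut) to 1.0 (fully open); "gripper_force": force on a finger pad.
Only numpy, scipy, OpenCV 4.12 (cv2) and the standard library are available. Lean on these libraries where they do the work, as an engineer would, in place of code of your own. Each camera call takes 0.05 s, during which the arm holds its last target. There are 200 camera calls.

## Working session

There is one attempt and no reset: what is moved stays moved. The work goes in short steps, Python scripts to look and compute and a tool call to move; the robot and the scene stay as the last step left them, time stands still between calls to the robot, and variables do not carry over. Pictures are saved under pics/ and viewed, at most 10 in all, crops included, and the job is handed in when it is done.

Besides the shell and the picture viewer there is one more tool, called after ">>>" as name(argument=value, ...) on one line, values as JSON. arm_command: Moves the arm, as the interface text tells. Its arguments: {"type":"object","properties":{"moves":{"type":"array"},"fingers":{"type":"number"},"force":{"type":"number"}},"required":["moves"]}

```bash
mkdir -p pics
cat > h.py <<'E'
import numpy as np, cv2
from workcell import arm
def shot(name,fn=None):
    s=arm.get_state(); c=arm.capture(name)
    if name=="wrist":
        T=np.eye(4);T[:3,:3]=s["ee_rot"];T[:3,3]=s["tcp_pos"]
        M=T@np.array(c["tool_from_camera"]); c["position"]=M[:3,3]; c["attitude"]=M[:3,:3]
    c["position"]=np.array(c["position"]);c["attitude"]=np.array(c["attitude"])
    if fn: cv2.imwrite("pics/"+fn,cv2.cvtColor(np.array(c["pixels"]),cv2.COLOR_RGB2BGR))
    return c
def ray(c,u,v):
    d=c["attitude"]@np.array([(u-c["cx"])/c["fx"],(v-c["cy"])/c["fy"],1]); return c["position"],d/np.linalg.norm(d)
def plane(c,u,v,z):
    p,d=ray(c,u,v); return p+d*(z-p[2])/d[2]
def tri(rs):
    A=sum(np.eye(3)-np.outer(d,d) for p,d in rs); b=sum((np.eye(3)-np.outer(d,d))@p for p,d in rs)
    x=np.linalg.solve(A,b); return x,[float(np.linalg.norm((np.eye(3)-np.outer(d,d))@(x-p))) for p,d in rs]
def proj(c,X):
    q=c["attitude"].T@(np.array(X)-c["position"]); return c["fx"]*q[0]/q[2]+c["cx"],c["fy"]*q[1]/q[2]+c["cy"]
E
python3 - <<'E'
from h import *
for n in("scene","top"):
    c=shot(n,n+"0.png"); print(n,c["position"],c["attitude"].round(3).tolist(),c["fx"],c["cx"],c["cy"])
s=arm.get_state();print(s["time_s"],s["tcp_pos"],np.round(s["ee_rot"],3).tolist(),s["finger_gap"])
E
```

```text
scene [ 0.01379191 -0.87337648  0.60755452] [[0.832, -0.265, 0.487], [-0.554, -0.375, 0.743], [-0.014, -0.888, -0.459]] 405.98122912576935 275.78712966391487 206.52870010823867
top [ 0.37127678 -0.00712595  1.16835459] [[0.017, -0.985, 0.169], [-1.0, -0.02, -0.018], [0.021, -0.169, -0.985]] 428.73637393917437 283.6131213601822 208.398589306273
0.1 [0.25858098 0.56867054 0.24460923] [[-0.91, 0.414, -0.0], [0.414, 0.91, -0.001], [-0.0, -0.001, -1.0]] 1.0027092480709447
```

View pics/scene0.png

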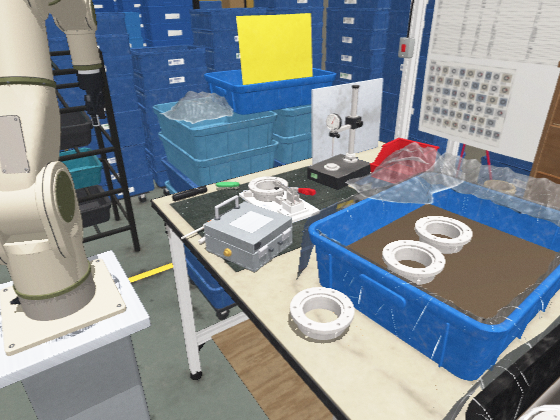

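View pics/top0.png

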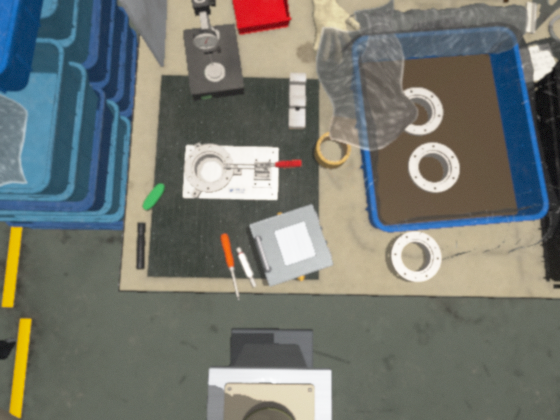

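The scene view shows the grey case at about (245,235), with its handle on the left edge at (230,205). In the top view the case is at (290,245), its handle at (262,250), with the gauge and the screwdriver to its left. I'll enlarge both for precise points.

Run:
```python
import cv2,numpy as np
a=cv2.imread("pics/top0.png")[195:295,215:345]; b=cv2.imread("pics/scene0.png")[185:285,195:305]
f=lambda i:cv2.resize(i,None,fx=6,fy=6,interpolation=cv2.INTER_CUBIC)
a=f(a)[:, :];b=f(b)
cv2.imwrite("pics/ta.png",a);cv2.imwrite("pics/sb.png",b)
```

```text
(no output)
```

View pics/ta.png

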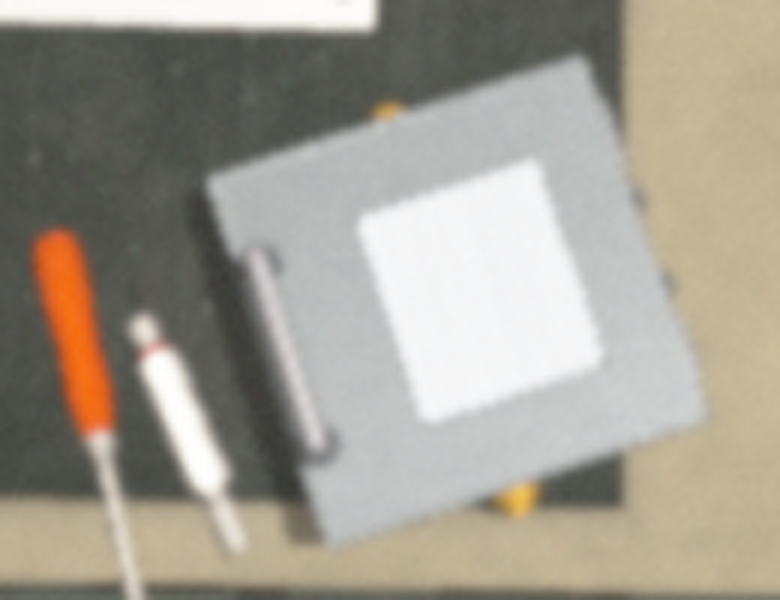

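View pics/sb.png

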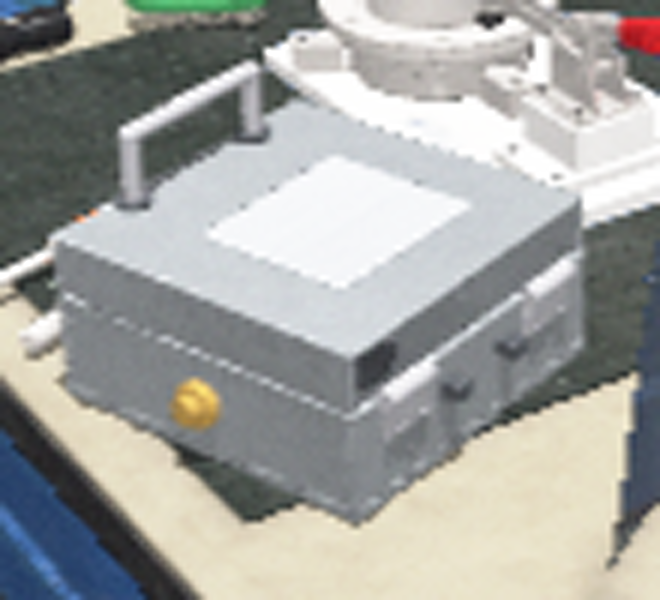

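The enlarged views show the lid corners clearly (top crop: (208,180), (582,57), (707,415), (330,548)). The handle bar runs (258,252)–(318,445) in the top crop and (252,68)–(128,132) in the scene crop. I'll triangulate these points.

Run:
```python
from h import *
t=shot("top");s=shot("scene")
f=lambda p,o:((p[0]+.5)/6-.5+o[0],(p[1]+.5)/6-.5+o[1])
pts=[((208,180),(300,100)),((582,57),(582,198)),((707,415),(350,358)),((330,548),(58,236)),((258,252),(252,68)),((318,445),(128,132))]
X=[]
for a,b in pts:
    x,e=tri([ray(t,*f(a,(215,195))),ray(s,*f(b,(195,185)))]);X.append(x);print(x.round(4),np.round(e,4))
C=[plane(t,*f(a,(215,195)),.082) for a,_ in pts[:4]]
C=np.array(C);print(C.round(4)); c=C.mean(0); print("centre",c)
ex=(C[1]+C[2]-C[0]-C[3]);print("lid len",np.linalg.norm(ex)/2,"yaw",np.degrees(np.arctan2(ex[1],ex[0])))
ey=(C[0]+C[1]-C[2]-C[3]);print("w",np.linalg.norm(ey)/2,"yaw",np.degrees(np.arctan2(ey[1],ey[0]))-90)
H=[plane(t,*f(a,(215,195)),.116) for a,_ in pts[4:]];print("H",H,np.mean(H,0)); print("Htri",(X[4]+X[5])/2, "Ctri",np.mean(X[:4],0))
```

```text
[0.5157 0.0599 0.0805] [0.0014 0.0014]
[ 0.5712 -0.0988  0.0805] [0.0003 0.0003]
[ 0.4189 -0.1523  0.08  ] [0. 0.]
[0.3625 0.0045 0.0812] [0.0015 0.0015]
[0.4804 0.0368 0.117 ] [0.0002 0.0002]
[0.4031 0.0101 0.1179] [0.0008 0.0008]
[[ 0.5141  0.0604  0.082 ]
 [ 0.5706 -0.0985  0.082 ]
 [ 0.4188 -0.152   0.082 ]
 [ 0.3611  0.0051  0.082 ]]
centre [ 0.46618184 -0.04627506  0.082     ]
lid len 0.16798376893492295 yaw -70.1327130036609
w 0.16185302125847462 yaw -70.34490283291103
H [array([0.48034143, 0.03688945, 0.116     ]), array([0.40240785, 0.01046299, 0.116     ])] [0.44137464 0.02367622 0.116     ]
Htri [0.44174721 0.0234436  0.11743769] Ctri [ 0.46706044 -0.04668228  0.08055277]
```

The measured geometry matches the text: handle at (0.4415, 0.0237, 0.117), case yaw −70.2°, centre (0.4665, −0.0465), hinge at (0.495, −0.1265, 0.052). First I'll go above the handle with the jaws closing along the case's x axis.

>>> arm_command(moves=[[[0.013,-0.039,0],-9.7],[[0.013,-0.039,0],-9.7],[[0.013,-0.039,0],-9.7],[[0.013,-0.039,0],-9.7],[[0.013,-0.039,0],-9.7],[[0.013,-0.039,0],-9.7],[[0.013,-0.039,0],-9.7],[[0.013,-0.039,0],-9.7]], fingers=1)

```text
time_s: 1.2
tcp_pos: [0.3629, 0.2556, 0.2453]
ee_rot: [[0.214, 0.977, 0.0], [0.977, -0.214, 0.0], [0.0, 0.0, -1.0]]
wrist_force: [0.7, -0.3, 0.0]
finger_gap: 0.997
gripper_force: 0.0
```

>>> arm_command(moves=[[[0.013,-0.039,0],-9.7],[[0.013,-0.039,0],-9.7],[[0.013,-0.039,0],-9.7],[[0.013,-0.039,0],-9.7],[[0.013,-0.039,-0.02],-9.7],[[0.013,-0.039,-0.02],-9.7],[[0,0,0],0],[[0,0,0],0]])

```text
time_s: 2.2
tcp_pos: [0.4406, 0.0236, 0.2055]
ee_rot: [[0.941, 0.339, -0.0], [0.339, -0.941, 0.0], [0.0, -0.0, -1.0]]
wrist_force: [0.3, 1.2, 0.2]
finger_gap: 1.001
gripper_force: 0.0
```

Run:
```python
from h import *
s=arm.get_state();R=np.array(s["ee_rot"]);print(s["time_s"],s["tcp_pos"],R.round(3).tolist(),np.degrees(np.arctan2(R[1,1],R[0,1])),np.round(s["joints"],2),s["wrist_force"])
c=shot("wrist","w1.png")
for y in(-.035,0.,.035):
    print(proj(c,[.4415+y*.941,.0237+y*.339,.117]))
```

```text
2.2 [0.44061185 0.02355382 0.20549844] [[0.941, 0.339, -0.0], [0.339, -0.941, 0.0], [0.0, -0.0, -1.0]] -70.15933459186496 [-0.63 -0.08  0.46  1.99  0.04  1.22 -1.41] [0.34814302 1.19045582 0.2379576 ]
(np.float64(283.91009908720827), np.float64(259.6218650181174))
(np.float64(283.9970428771445), np.float64(218.6024630138422))
(np.float64(284.09217555386965), np.float64(173.71960808891015))
```

View pics/w1.png

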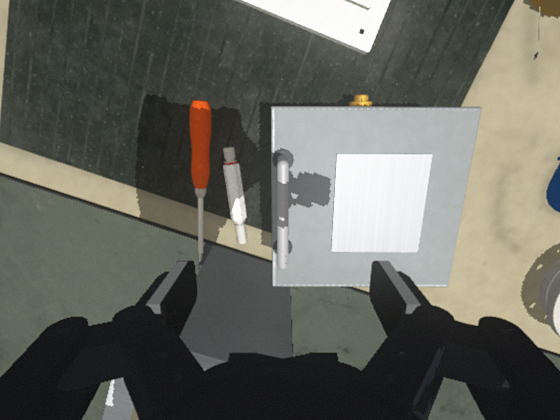

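The wrist view shows the bar at column ~282, rows 153–270, within 1–2 px of the prediction (284) and centred between the jaws. I'll descend and pinch it.

>>> arm_command(moves=[[[0.0005,0,-0.03],0],[[0,0,-0.03],0],[[0,0,-0.02],0],[[0,0,-0.0115],0],[[0,0,0],0]])

```text
time_s: 2.88
tcp_pos: [0.4411, 0.0235, 0.1138]
ee_rot: [[0.941, 0.339, -0.0], [0.339, -0.941, -0.0], [-0.001, 0.0, -1.0]]
wrist_force: [0.4, -0.2, -0.4]
finger_gap: 1.0
gripper_force: 0.0
```

>>> arm_command(moves=[[[0,0,0],0],[[0,0,0],0],[[0,0,0],0],[[0,0,0],0],[[0,0,0],0],[[0,0,0],0]], fingers=0, force=40)

```text
time_s: 3.62
tcp_pos: [0.4409, 0.024, 0.114]
ee_rot: [[0.941, 0.339, -0.001], [0.339, -0.941, 0.001], [-0.0, -0.001, -1.0]]
wrist_force: [-3.0, 4.2, 4.1]
finger_gap: 0.085
gripper_force: 39.0
```

Run:
```python
import numpy as np
ex=np.array([.339,-.941]);r=np.hypot(.16,.064);a0=np.arctan2(.064,-.16)
th=np.linspace(0,1.85,25);P=np.c_[r*np.cos(a0-th)[:,None]*ex,r*np.sin(a0-th)]
for i,d in enumerate(np.diff(P,axis=0)): print(i,d.round(4).tolist())
```

```text
0 [0.0018, -0.0051, 0.0121]
1 [0.0021, -0.0059, 0.0117]
2 [0.0024, -0.0068, 0.0112]
3 [0.0027, -0.0076, 0.0106]
4 [0.003, -0.0083, 0.0099]
5 [0.0032, -0.009, 0.0092]
6 [0.0035, -0.0096, 0.0084]
7 [0.0037, -0.0102, 0.0076]
8 [0.0039, -0.0107, 0.0068]
9 [0.004, -0.0112, 0.0059]
10 [0.0042, -0.0116, 0.0049]
11 [0.0043, -0.0119, 0.004]
12 [0.0044, -0.0122, 0.003]
13 [0.0045, -0.0124, 0.002]
14 [0.0045, -0.0125, 0.001]
15 [0.0045, -0.0125, -0.0001]
16 [0.0045, -0.0125, -0.0011]
17 [0.0044, -0.0123, -0.0021]
18 [0.0044, -0.0122, -0.0031]
19 [0.0043, -0.0119, -0.0041]
20 [0.0042, -0.0116, -0.005]
21 [0.004, -0.0112, -0.006]
22 [0.0039, -0.0107, -0.0069]
23 [0.0037, -0.0102, -0.0077]
```

Gripped: gap 0.085 is about 7–9 mm, which is the bar. Now I'll swing the lid along its arc.

>>> arm_command(moves=[[[0.002,-0.005,0.012],0],[[0.002,-0.006,0.012],0],[[0.002,-0.007,0.011],0],[[0.003,-0.0075,0.0105],0],[[0.003,-0.0085,0.01],0],[[0.003,-0.009,0.009],0],[[0.0035,-0.0095,0.0085],0],[[0.0035,-0.01,0.0075],0]])

```text
time_s: 4.62
tcp_pos: [0.4629, -0.0372, 0.1954]
ee_rot: [[0.94, 0.34, -0.001], [0.34, -0.94, 0.004], [0.0, -0.004, -1.0]]
wrist_force: [-6.4, 9.2, 9.6]
finger_gap: 0.086
gripper_force: 40.4
```

>>> arm_command(moves=[[[0.004,-0.0105,0.007],0],[[0.004,-0.011,0.006],0],[[0.004,-0.0115,0.005],0],[[0.0045,-0.012,0.004],0],[[0.0045,-0.012,0.003],0],[[0.0045,-0.0125,0.002],0],[[0.0045,-0.0125,0.001],0],[[0.0045,-0.0125,0],0]])

```text
time_s: 5.62
tcp_pos: [0.4979, -0.135, 0.2224]
ee_rot: [[0.941, 0.338, -0.0], [0.338, -0.941, -0.0], [-0.0, 0.0, -1.0]]
wrist_force: [-1.3, 2.2, -0.5]
finger_gap: 0.086
gripper_force: 40.8
```

>>> arm_command(moves=[[[0.0045,-0.0125,-0.001],0],[[0.0045,-0.0125,-0.002],0],[[0.0045,-0.012,-0.003],0],[[0.0045,-0.012,-0.004],0],[[0.004,-0.0115,-0.005],0],[[0.004,-0.011,-0.006],0],[[0.004,-0.011,-0.007],0],[[0.0035,-0.01,-0.0075],0]])

```text
time_s: 6.62
tcp_pos: [0.5313, -0.2274, 0.1862]
ee_rot: [[0.941, 0.338, -0.0], [0.338, -0.941, -0.0], [-0.0, 0.0, -1.0]]
wrist_force: [-3.4, -0.1, 1.0]
finger_gap: 0.083
gripper_force: 39.9
```

>>> arm_command(moves=[[[0,0,0],0],[[0.001,-0.003,-0.002],0],[[0.001,-0.003,-0.002],0],[[0,0,0],0]], fingers=0.27)

```text
time_s: 7.12
tcp_pos: [0.5334, -0.2324, 0.1829]
ee_rot: [[0.941, 0.338, 0.0], [0.338, -0.941, 0.0], [0.0, 0.0, -1.0]]
wrist_force: [-1.6, -0.4, -0.5]
finger_gap: 0.272
gripper_force: 0.0
```

>>> arm_command(moves=[[[0,0,0.015],0],[[0,0,0.025],0],[[0,0,0.04],0],[[0,0,0.04],0]])

```text
time_s: 7.62
tcp_pos: [0.5331, -0.2325, 0.3053]
ee_rot: [[0.941, 0.338, 0.001], [0.338, -0.941, -0.0], [0.001, 0.001, -1.0]]
wrist_force: [1.5, 0.6, 0.6]
finger_gap: 0.268
gripper_force: 0.0
```

Run:
```python
from h import *
s=arm.get_state();print(s["time_s"],s["tcp_pos"],s["finger_gap"],s["wrist_force"])
t=shot("top");c=shot("scene")
a=cv2.resize(t["pixels"][195:295,215:345],(520,400),interpolation=cv2.INTER_CUBIC)
b=cv2.resize(c["pixels"][150:270,190:310],(280,280),interpolation=cv2.INTER_CUBIC)
o=np.zeros((400,800,3),np.uint8);o[:,:520]=a;o[:280,520:]=b
cv2.imwrite("pics/o1.png",o[:,:,::-1])
```

```text
7.625 [ 0.53311817 -0.23247415  0.30533143] 0.26778090250100867 [1.49749516 0.63890672 0.63737298]
```

View pics/o1.png

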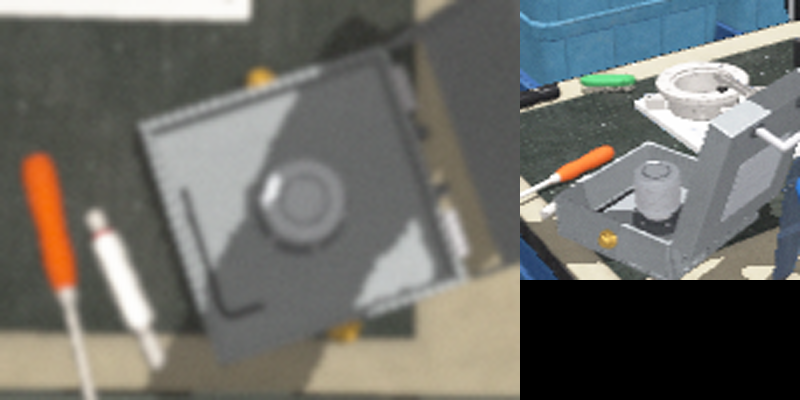

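The lid rests open past upright. The collar's top shows at (302,202) in the left crop, and the hex key lies undisturbed. I'll move over the collar, open the jaws, turn the wrist back counter-clockwise to leave room for the clockwise turn, and measure the collar with the wrist camera.

>>> arm_command(moves=[[[-0.0083,0.0233,0],10.7],[[-0.0083,0.0233,0],10.7],[[-0.0083,0.0233,0],10.7],[[-0.0083,0.0233,0],10.7],[[-0.0083,0.0233,0],10.7],[[-0.0083,0.0233,0],10.7],[[-0.0083,0.0233,0],10.7],[[-0.0083,0.0233,0],10.7]], fingers=1)

```text
time_s: 8.72
tcp_pos: [0.4664, -0.0455, 0.3033]
ee_rot: [[-0.27, 0.963, 0.001], [0.963, 0.27, 0.0], [0.0, 0.001, -1.0]]
wrist_force: [0.6, -0.1, 0.0]
finger_gap: 1.001
gripper_force: 0.0
```

>>> arm_command(moves=[[[0,0,-0.04],0],[[0,0,-0.04],0],[[0,0,0],0],[[0,0,0],0]])

```text
time_s: 9.22
tcp_pos: [0.4675, -0.0462, 0.2246]
ee_rot: [[-0.264, 0.964, 0.002], [0.964, 0.264, 0.0], [-0.0, 0.002, -1.0]]
wrist_force: [0.3, -0.4, -0.3]
finger_gap: 1.004
gripper_force: 0.0
```

Run:
```python
from h import *
s=arm.get_state();R=np.array(s["ee_rot"]);print(s["time_s"],s["tcp_pos"],np.degrees(np.arctan2(R[1,1],R[0,1])),np.round(s["joints"],2),s["wrist_force"])
c=shot("wrist","w2.png")
print(proj(c,[.4665,-.0465,.074]),proj(c,[.4665,-.0465,.03]))
```

```text
9.225 [ 0.46750774 -0.04620243  0.22455829] 15.335178609667377 [-0.48 -0.02  0.48  1.91  0.01  1.25  0.26] [ 0.2664601  -0.38050356 -0.26672587]
(np.float64(280.34164649565383), np.float64(198.20507981807208)) (np.float64(280.5957547567619), np.float64(187.80837282558167))
```

View pics/w2.png

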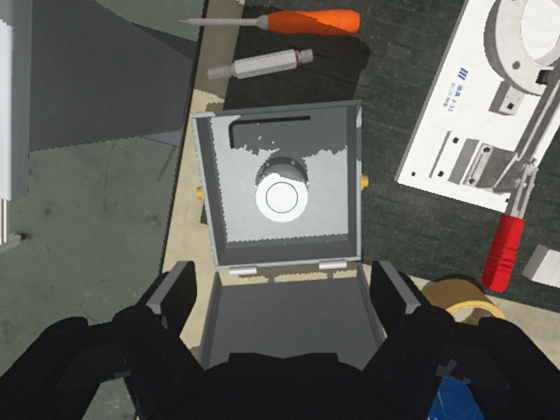

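The wrist view shows the collar's top face as a bright disc with an inner circle centred near (282,198). I'll triangulate it with the top view.

Run:
```python
from h import *
w=shot("wrist");t=shot("top");res=[]
g=cv2.cvtColor(w["pixels"],cv2.COLOR_RGB2GRAY)
roi=g[165:235,245:320]; m=(roi>235).astype(np.uint8)
k,_,st,cc=cv2.connectedComponentsWithStats(m); i=1+st[1:,4].argmax(); 
cn,_=cv2.findContours((_==i).astype(np.uint8),0,2); (x,y),r=cv2.minEnclosingCircle(max(cn,key=cv2.contourArea)); print("wrist disc",x+245,y+165,r,st[i])
for nm,im,s in(("w",w["pixels"],(245,160,320,235)),("t",t["pixels"],(270,225,312,268))):
    q=cv2.resize(cv2.cvtColor(im,cv2.COLOR_RGB2GRAY)[s[1]:s[3],s[0]:s[2]],None,fx=6,fy=6,interpolation=cv2.INTER_CUBIC)
    h=cv2.HoughCircles(q,cv2.HOUGH_GRADIENT_ALT if 0 else cv2.HOUGH_GRADIENT,1.5,20,param1=80,param2=30,minRadius=35,maxRadius=180)
    if h is not None:
        for a in h[0][:5]: print(nm,((a[:2]+.5)/6-.5+s[:2]).round(2),a[2]/6)
for u,v in((282,198),(x+245,y+165)): print(plane(w,u,v,.074),tri([ray(w,u,v),ray(t,290.1,245.1)]))
print(plane(t,290.1,245.1,.074))
```

```text
wrist disc 280.8978500366211 196.3924732208252 25.521604537963867 [  11    8   51   49 1009]
w [281.71 196.96] 15.608333
w [280.46 193.71] 17.683334
w [286.71 196.46] 20.333334
w [275.71 195.21] 21.833334
w [277.46 192.21] 20.283333
[ 0.4683348 -0.0459159  0.074    ] (array([ 0.46615756, -0.0448965 ,  0.07727268]), [0.001942671272905478, 0.0019426712729055608])
[ 0.46687726 -0.04464067  0.074     ] (array([ 0.46584571, -0.04506268,  0.07187159]), [0.0011742307364444402, 0.001174230736444516])
[ 0.46449019 -0.04488607  0.074     ]
```

>>> arm_command(moves=[[[-0.001,0.0007,-0.045],0],[[0,0,-0.045],0],[[0,0,-0.04],0],[[0,0,-0.025],0],[[0,0,-0.014],0],[[0,0,0],0]])

```text
time_s: 10.12
tcp_pos: [0.4659, -0.0454, 0.0539]
ee_rot: [[-0.265, 0.964, -0.0], [0.964, 0.265, -0.0], [-0.0, -0.0, -1.0]]
wrist_force: [0.2, 0.4, -0.6]
finger_gap: 0.999
gripper_force: 0.0
```

>>> arm_command(moves=[[[0,0,0],0],[[0,0,0],0],[[0,0,0],0],[[0,0,0],0],[[0,0,0],0]], fingers=0, force=50)

```text
time_s: 10.75
tcp_pos: [0.467, -0.0454, 0.0549]
ee_rot: [[-0.265, 0.964, 0.003], [0.964, 0.265, 0.0], [-0.0, 0.003, -1.0]]
wrist_force: [0.4, -0.1, 6.5]
finger_gap: 0.594
gripper_force: 51.6
```

>>> arm_command(moves=[[[0,0,0],-5],[[0,0,0],-5],[[0,0,0],-5],[[0,0,-0.001],0]])

```text
time_s: 11.25
tcp_pos: [0.4671, -0.0456, 0.0545]
ee_rot: [[-0.004, 1.0, 0.002], [1.0, 0.004, 0.001], [0.001, 0.002, -1.0]]
wrist_force: [-5.9, 0.4, 23.6]
finger_gap: 0.597
gripper_force: 53.5
```

>>> arm_command(moves=[[[0,0,0],-3],[[0,0,0],-3],[[0,0,0],-3],[[0,0,0],0]])

```text
time_s: 11.75
tcp_pos: [0.4675, -0.0458, 0.0547]
ee_rot: [[0.152, 0.988, 0.003], [0.988, -0.152, 0.0], [0.001, 0.003, -1.0]]
wrist_force: [-3.0, -1.8, 16.9]
finger_gap: 0.598
gripper_force: 52.8
```

>>> arm_command(moves=[[[0,0,0],-3],[[0,0,0],-3],[[0,0,0],-3],[[0,0,0],0]])

```text
time_s: 12.25
tcp_pos: [0.4676, -0.0459, 0.0547]
ee_rot: [[0.305, 0.952, 0.004], [0.952, -0.305, 0.0], [0.001, 0.003, -1.0]]
wrist_force: [-3.1, -2.2, 16.1]
finger_gap: 0.595
gripper_force: 52.8
```

>>> arm_command(moves=[[[0,0,0],-3],[[0,0,0],-3],[[0,0,0],-3],[[0,0,0],0]])

```text
time_s: 12.75
tcp_pos: [0.467, -0.0456, 0.054]
ee_rot: [[0.45, 0.893, 0.003], [0.893, -0.45, 0.0], [0.002, 0.002, -1.0]]
wrist_force: [-1.0, -0.7, 7.8]
finger_gap: 0.596
gripper_force: 51.9
```

The force fell and the tool sank a little, so this may be the drop. I'll press 2 mm to test.

>>> arm_command(moves=[[[0,0,-0.001],0],[[0,0,-0.001],0]])

```text
time_s: 13.0
tcp_pos: [0.4671, -0.0455, 0.0528]
ee_rot: [[0.45, 0.893, 0.002], [0.893, -0.45, 0.001], [0.002, 0.002, -1.0]]
wrist_force: [-7.2, 0.6, 28.0]
finger_gap: 0.596
gripper_force: 53.9
```

>>> arm_command(moves=[[[0,0,0],-2],[[0,0,0],0]])

```text
time_s: 13.25
tcp_pos: [0.4674, -0.0454, 0.0524]
ee_rot: [[0.481, 0.877, 0.003], [0.877, -0.481, 0.001], [0.003, 0.003, -1.0]]
wrist_force: [-1.2, 0.6, 11.4]
finger_gap: 0.595
gripper_force: 52.3
```

>>> arm_command(moves=[[[0,0,-0.001],-2],[[0,0,0],-1],[[0,0,0],0]])

```text
time_s: 13.62
tcp_pos: [0.4668, -0.0455, 0.0504]
ee_rot: [[0.525, 0.851, 0.002], [0.851, -0.525, -0.0], [0.001, 0.002, -1.0]]
wrist_force: [3.1, -1.3, 1.5]
finger_gap: 0.598
gripper_force: 52.2
```

>>> arm_command(moves=[[[0,0,-0.001],0],[[0,0,-0.001],0],[[0,0,0],0]])

```text
time_s: 14.0
tcp_pos: [0.4667, -0.0456, 0.0484]
ee_rot: [[0.525, 0.851, 0.002], [0.851, -0.525, -0.0], [0.001, 0.002, -1.0]]
wrist_force: [3.9, -0.8, 6.0]
finger_gap: 0.594
gripper_force: 52.7
```

It has dropped about 6 mm with little force, and the spring is now just felt. I'll push it home.

>>> arm_command(moves=[[[0,0,-0.0015],0],[[0,0,-0.0015],0],[[0,0,0],0]])

```text
time_s: 14.38
tcp_pos: [0.4667, -0.0456, 0.0454]
ee_rot: [[0.525, 0.851, 0.002], [0.851, -0.525, 0.0], [0.001, 0.002, -1.0]]
wrist_force: [3.9, -1.3, 5.4]
finger_gap: 0.595
gripper_force: 52.6
```

>>> arm_command(moves=[[[0,0,-0.001],0],[[0,0,-0.001],0],[[0,0,0],0]])

```text
time_s: 14.75
tcp_pos: [0.4668, -0.0456, 0.0436]
ee_rot: [[0.525, 0.851, 0.002], [0.851, -0.525, 0.0], [0.001, 0.002, -1.0]]
wrist_force: [2.5, -1.4, 8.4]
finger_gap: 0.597
gripper_force: 53.1
```

>>> arm_command(moves=[[[0,0,-0.001],0],[[0,0,0],0],[[0,0,0],0]])

```text
time_s: 15.12
tcp_pos: [0.4669, -0.0455, 0.0433]
ee_rot: [[0.525, 0.851, 0.002], [0.851, -0.525, 0.001], [0.002, 0.001, -1.0]]
wrist_force: [-3.7, -0.9, 22.8]
finger_gap: 0.594
gripper_force: 54.5
```

>>> arm_command(moves=[[[0,0,-0.0005],0],[[0,0,0],0],[[0,0,0],0]])

```text
time_s: 15.5
tcp_pos: [0.4669, -0.0455, 0.0432]
ee_rot: [[0.525, 0.851, 0.002], [0.851, -0.525, 0.001], [0.002, 0.001, -1.0]]
wrist_force: [-7.8, 0.2, 31.7]
finger_gap: 0.602
gripper_force: 55.5
```

There is a hard stop at z 0.0432, 11.7 mm below the perch, with 32 N, which matches home. One look to confirm before handing in.

Run:
```python
from h import *
w=shot("wrist");c=shot("scene")
o=np.zeros((420,800,3),np.uint8);o[:,:400]=cv2.resize(w["pixels"][100:400,137:423],(400,420));o[:400,400:]=cv2.resize(c["pixels"][160:260,200:300],(400,400),interpolation=cv2.INTER_CUBIC)
cv2.imwrite("pics/f.png",o[:,:,::-1])
s=arm.get_state();print(s["time_s"],s["tcp_pos"],s["wrist_force"])
for z in(.062,.068,.074):print(z,np.array(proj(c,[.4665,-.0455,z]))*4-[400,640]+[400,0])
```

```text
15.6 [ 0.4668926  -0.04550873  0.04323315] [-6.44999446 -0.59975264 32.5899598 ]
0.062 [992.00030198 266.73382071]
0.068 [991.58810023 258.95005961]
0.074 [991.17379632 251.12660271]
```

View pics/f.png

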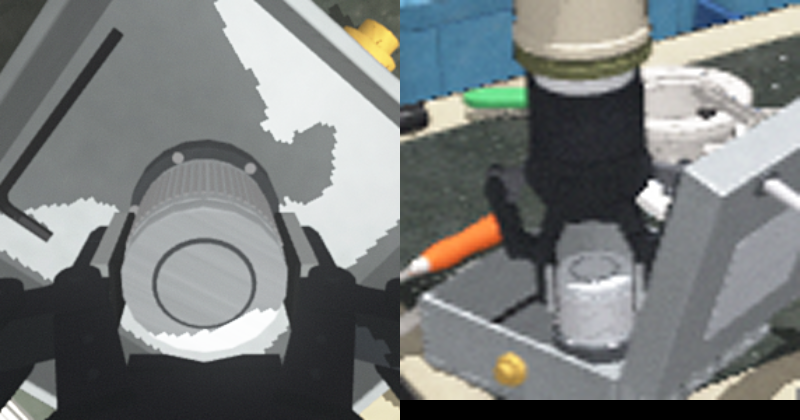

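The picture shows the collar seated down on its flange between the jaws. Its top centre is at about (597,267), against a predicted row of 266.7 for home. The lid is still on its stop and the hex key is in place.

```bash
python3 -c "
from workcell import arm
print(arm.hand_in())"
```

```text
the job is handed in; nothing more can be done
None
```

The lid is open on its stop, and the collar is turned onto its pins and held fully home at about 32 N; the job was handed in at about 15.6 s.

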